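# Find a vice's opening with go gauges

### The arm

A 7-joint arm with a two-finger parallel gripper is mounted at the origin on the work surface. World frame = base frame: x ahead of the robot, y to its left, z up, the work surface at z = 0. Lengths are in m, angles in rad, forces in N, time in s.
With the tool pointing down it reaches from about 0.425 to 0.925 m from the base axis. Payload 6.8 kg.
Tool frame: the origin (TCP) lies on the front face of the gripper's body, between the roots of the fingers; the fingertips stand 73 mm ahead of it and the grasp point (between the pads) lies 54 mm ahead of it (env.nose_length is the distance from the TCP to the fingertips, in m); z points along the fingers, y is the line along which they close (so a half turn about z gives the same grasp; the last joint's range is limited). The gripper opens to 85 mm and grips with 20 to 120 N. Pads are 22 mm wide; open, the fingers measure 114 mm over their backs; the gripper's body (76 mm by 85 mm) begins 54 mm behind the grasp point. The pads swing forward as they close: fully open they stand 13 mm farther back than shut.
Start: joints at [-1.326, 0.477, 0.022, 1.555, -0.011, 1.109, -0.083], TCP at [0.233, 0.633, 0.304] pointing down, gripper open.
Joint ranges: [-2.96, 2.96], [-0.34, 2.1], [-1.41, 1.46], [0.24, 2.44], [-1.37, 4.51], [0.17, 1.92], [-2.96, 2.96]. Speed limits (rad/s): [2.39, 2.39, 3.14, 3.14, 3.14, 3.14, 3.14].

### API

Orientations are given as a unit quaternion [w, x, y, z].
In Python, from cell import env, kin, camera, calibration, job gives the robot as it stands. The module is installed in compiled form; this text tells all that it offers. Calls block until the motion is done:
- env.reach(position, orientation): joint-space move of the TCP to a pose.
- env.movel(position, velocity=0.15, rot=None, stop_force=None): straight line of the TCP; rot=None keeps the orientation; velocity is the mean speed in m/s. With stop_force (N) it stops when the force on the tool has changed by that much, and returns True; else False.
- env.goto_joints(angles): joint-space move.
- env.grip(opening, f_grip=None): finger opening in m; f_grip is the grip in N (None keeps the last); returns when the fingers have stopped.
- env.dwell(seconds).
- kin.inverse_kinematics(position, orientation): joint angles nearest the present ones, or None.
- env.get_state(): the state.
- camera(name): name is "scene" or "top"; returns (picture, depth): 400x640x3 uint8, blue, green, red; 400x640 float32, m along the optical axis (not along the pixel's ray), 0 where there is no reading.
- calibration(name): a dict with "fx", "fy", "cx", "cy" (pixels), "k1" (the pictures are not rectified: a ray, as slopes to the right and down, at radius r is drawn at 1 + k1 r^2 times it, then the intrinsics apply), "rvec" (rotation vector, rad) and "tvec" (3), from world to camera coordinates, as OpenCV has them. Camera axes: x right, y down, z forward; pixel columns grow to the right and rows downward; lengths in m; the calibration is good to about 2 mm. A picture is of the moment at which its call begins. calibration takes no time and is no camera call.
A pose or a line that the arm cannot do raises env.PlanningError and nothing moves.
- job.job_done(): hands the job in; it is judged then, once.
The state is a dict: "time": time; "qpos": joint angles; "joint_velocities": joint speeds; "joint_torque": joint torques, N m; "tcp_pos": TCP position; "orientation": TCP orientation; "force": force on the tool from outside, world axes, zero at the start; "torque": the same for the moment, N m; "opening": finger opening in m; "gripper_force": force on a finger pad.
Only numpy, scipy, OpenCV 4.12 (cv2) and the standard library are available. Lean on these libraries where they do the work, as an engineer would, in place of code of your own. Each camera call takes 0.05 s, during which the arm holds its last target. There are 200 camera calls.

### The job

Lift the guard off the little bench vice and stand it on the cork mat. Then find how wide the jaws are set: starting with the thinnest and working up, try the three wooden-handled gauges between the jaws without forcing them, until one will not go in or you run out. Leave the thickest gauge that goes all the way down standing in the jaws, the other two standing upright on the bench, and everything else where it was.

Things in the scene. Friction and masses are not known exactly. Their poses are not given: they have to be found in the camera images.
- vice: Small steel vice, fixed. Base plate 120 x 120 x 20 mm; its top is the bed (z = 20). On it two jaws 40 long (x 5 to 45), 22 thick, 24 tall (tops at z = 44). The fixed jaw's face is at y = -11; the moving jaw is on the +y side. The bed at x below 5 is free, for a gauge's handle. Origin: centre of the base's underside; x along the gap, away from the robot; z up.
- gap (a point): On the vice bed at the foot of the fixed jaw's flat upright face, midway along it (vice x = 25, y = -11, z = 20 mm); same axes as the vice. The gap runs from here towards +y; it is 9.5 to 20 mm wide (to be found), 24 deep, 40 long, open above and at both ends. A gauge is lowered in from above, blade beside this face, handle towards the robot; fully down, it stands on the bed.
- jaw (a joint): Position of the moving jaw along its screw (m); larger is wider. The zero is not calibrated, so it does not tell the gap's width. It is locked tight and does not give.
- guard: Loose white plastic cover over the jaws, resting on the bed: box 60 (x) x 80 (y) x 36 tall, walls 4, open below, with an upright round aluminium knob on the middle of its top, 22 in diameter and 34 tall (from 36 to 70). 0.14 kg. Must be lifted straight up by more than 26 to clear the jaws. Origin: centre of its underside, z up.
- thin: Gauge standing on the bench, handle towards the robot, in one of three places in a row at the right (y about -0.10, -0.19, -0.28; order varies). Wooden handle 45 long (x -45 to 0), 24 wide, 50 tall; in line with it a flat steel blade 8 thick (x 0 to 45), 28 tall, same mid-plane and underside level. 0.13 kg. Origin: underside, where handle meets blade; x along the blade, z up.
- medium: Gauge standing on the bench, handle towards the robot, in one of three places in a row at the right (y about -0.10, -0.19, -0.28; order varies). Wooden handle 45 long (x -45 to 0), 24 wide, 50 tall; in line with it a flat steel blade 12 thick (x 0 to 45), 28 tall, same mid-plane and underside level. 0.13 kg. Origin: underside, where handle meets blade; x along the blade, z up.
- thick: Gauge standing on the bench, handle towards the robot, in one of three places in a row at the right (y about -0.10, -0.19, -0.28; order varies). Wooden handle 45 long (x -45 to 0), 24 wide, 50 tall; in line with it a flat steel blade 16 thick (x 0 to 45), 28 tall, same mid-plane and underside level. 0.13 kg. Origin: underside, where handle meets blade; x along the blade, z up.
- thin_blade (a point): Middle of the underside of the thin gauge's blade, 25 mm from its origin along x; at mid-jaw when the gauge is in place. Its two long lower edges are chamfered 2.5 mm at 45 degrees as a lead-in; a blade that, well centred, stops within the first 4 mm is too thick.
- medium_blade (a point): Middle of the underside of the medium gauge's blade, 25 mm from its origin along x; at mid-jaw when the gauge is in place. Its two long lower edges are chamfered 2.5 mm at 45 degrees as a lead-in; a blade that, well centred, stops within the first 4 mm is too thick.
- thick_blade (a point): Middle of the underside of the thick gauge's blade, 25 mm from its origin along x; at mid-jaw when the gauge is in place. Its two long lower edges are chamfered 2.5 mm at 45 degrees as a lead-in; a blade that, well centred, stops within the first 4 mm is too thick.
- mat: Cork mat lying fixed on the bench at the left, 130 x 140 x 3 mm, bare. Origin: centre of its underside.
- bur_block: Bystander: wooden block 60 x 100 x 35 mm with upright steel burs (60 mm tall in all), fixed.
- tin: Bystander: round aluminium tin, 52 mm across, 36 tall. Origin: centre of its underside.
- ring_cone: Bystander: dark wooden ring cone standing on a foot 44 mm across, 78 tall. Origin: centre of its underside.
- bench_block: Bystander: steel bench block 60 x 60 x 22 mm. Origin: centre of its underside.
- collet: Bystander: steel bush 30 mm across, 20 tall, standing on the bench. Origin: centre of its underside.
- mallet: Bystander: hammer 220 mm long, lying near the robot at the right.
- dish: Bystander: white dish 80 mm across, 22 tall. Origin: centre of its underside.
Things that resemble listed ones, but are neither listed nor needed, are in the scene too. What is meant by the guard is not red or yellow, and is the larger of those in its own colour.

How it is judged:
On the way, in this order (a step that is already met when the one before it is completed fails the run):
1. the guard has been lifted off the vice (horizontal distance between guard and vice above 0.09 m), for 0.1 s.
2. the thin gauge's blade is between the jaws, at least 8 mm below their tops (x of thin_blade in the frame of vice between 0.003 and 0.047 m and y of thin_blade in the frame of vice between -0.011 and 0.01 m and z of thin_blade in the frame of vice between 0.015 and 0.036 m), for 0.1 s.
3. the medium gauge has been tried: its blade is between the jaws, or touches the jaws' tops over the gap (((x of medium_blade in the frame of vice between 0.003 and 0.047 m and y of medium_blade in the frame of vice between -0.011 and 0.01 m and z of medium_blade in the frame of vice between 0.015 and 0.036 m) or (x of medium_blade in the frame of vice between 0.003 and 0.047 m and y of medium_blade in the frame of vice between -0.016 and 0.016 m and z of medium_blade in the frame of vice between 0.015 and 0.052 m and contact force between medium and vice above 0.5 N))), for 0.04 s.
4. if the medium gauge goes in, the thick one has been tried likewise; if not, the thin one is back between the jaws (((value of joint jaw above 0.005 m and ((x of thick_blade in the frame of vice between 0.003 and 0.047 m and y of thick_blade in the frame of vice between -0.011 and 0.01 m and z of thick_blade in the frame of vice between 0.015 and 0.036 m) or (x of thick_blade in the frame of vice between 0.003 and 0.047 m and y of thick_blade in the frame of vice between -0.016 and 0.016 m and z of thick_blade in the frame of vice between 0.015 and 0.052 m and contact force between thick and vice above 0.5 N))) or (value of joint jaw below 0.007 m and (x of thin_blade in the frame of vice between 0.003 and 0.047 m and y of thin_blade in the frame of vice between -0.011 and 0.01 m and z of thin_blade in the frame of vice between 0.015 and 0.036 m)))), for 0.04 s.
At the end, for the whole second after the job is handed in: The thickest gauge that goes in (or, if it has under 1.5 mm play, the next thinner) stands in the jaws: within 2.5 mm of the bed, blade within 12 mm of mid-jaw; the other two stand on the bench; all upright within 0.15 rad; guard stands on the mat, centre within 40 mm; at rest (((x of thin_blade in the frame of vice between 0.013 and 0.037 m and y of thin_blade in the frame of vice between -0.011 and 0.01 m and z of thin_blade in the frame of vice between 0.017 and 0.0225 m and angle between each of thin, medium, thick's own z axis and vertical below 0.15 rad and value of joint jaw below 0.007 m and height (world z) of each of medium, thick below 0.008 m) or (x of medium_blade in the frame of vice between 0.013 and 0.037 m and y of medium_blade in the frame of vice between -0.011 and 0.01 m and z of medium_blade in the frame of vice between 0.017 and 0.0225 m and angle between each of medium, thin, thick's own z axis and vertical below 0.15 rad and value of joint jaw below 0.011 m and height (world z) of each of thin, thick below 0.008 m) or (x of thick_blade in the frame of vice between 0.013 and 0.037 m and y of thick_blade in the frame of vice between -0.011 and 0.01 m and z of thick_blade in the frame of vice between 0.017 and 0.0225 m and angle between each of thick, thin, medium's own z axis and vertical below 0.15 rad and height (world z) of each of thin, medium below 0.008 m)) and horizontal distance between guard and mat below 0.04 m and height (world z) of guard below 0.008 m and angle between guard's own z axis and vertical below 0.1 rad and linear speed of each of thin, medium, thick, guard below 0.02 m/s); the robot touches nothing.
It fails at once if a gauge forced onto the vice with more than 160 N (contact force between any of thin, medium, thick and vice above 160 N).
It fails at once if a bystander pushed more than 30 mm or knocked over (distance of any of tin, ring_cone, bench_block, collet, mallet, dish from where it was at the start of the episode above 0.03 m or angle between any of tin, ring_cone, bench_block, collet, dish's own z axis and vertical above 0.5 rad).
It also fails if it takes over 72 s, if anything falls off the work surface, if the arm or the gripper's body presses on something with over 40 N, if the wrist force passes 120 N, or if a joint passes its speed limit or range.

## Working session

There is one attempt and no reset: what is moved stays moved. The work goes in short steps, each a Python script; the robot and the scene stay as the last script left them, time stands still between calls to the robot, and variables do not carry over. Pictures are saved under pics/ and viewed, at most 10 in all, crops included, and the job is handed in when it is done.

```bash
mkdir -p pics; cat > h.py <<'E'
import numpy as np, cv2
from cell import env, kin, camera, calibration, job
def cal(n):
    c=calibration(n); R=cv2.Rodrigues(np.array(c["rvec"],float))[0]; t=np.array(c["tvec"],float).ravel()
    K=np.array([[c["fx"],0,c["cx"]],[0,c["fy"],c["cy"]],[0,0,1]]); return c,R,t,K
def rays(n,uv):
    c,R,t,K=cal(n); uv=np.array(uv,float).reshape(-1,1,2)
    p=cv2.undistortPoints(uv,K,np.array([c["k1"],0,0,0,0.]))[:,0]
    return np.c_[p,np.ones(len(p))],R,t
def onplane(n,uv,z):
    p,R,t=rays(n,uv); C=-R.T@t; d=p@R
    s=(z-C[2])/d[:,2]; return C+d*s[:,None]
def cloud(n,depth):
    v,u=np.mgrid[:400,:640]; p,R,t=rays(n,np.c_[u.ravel(),v.ravel()])
    P=(p*depth.reshape(-1,1)-t)@R; P[depth.ravel()==0]=np.nan
    return P.reshape(400,640,3)
E
python3 - <<'E'
from h import *
for n in("scene","top"):
    im,d=camera(n); cv2.imwrite(f"pics/{n}0.png",im); np.save(f"{n}0.npy",d)
    c,R,t,K=cal(n); print(n,c["fx"],-R.T@t,R[2],(d>0).mean())
    cv2.imwrite(f"pics/{n}0.png",im)
E
```

```text
scene 426.9454617119008 [ 1.05153335 -0.22232223  0.90316585] [-0.49107393  0.18532828 -0.85117556] 0.99603515625
top 519.582478885039 [ 0.30495408 -0.02360194  1.19759584] [ 0.17978104 -0.01041085 -0.98365156] 0.9958515625
```

View pics/top0.png

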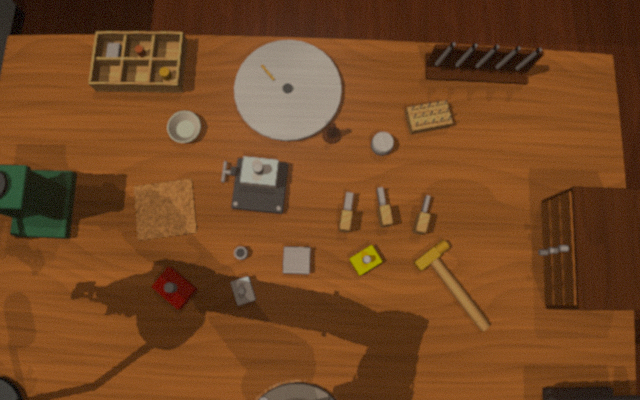

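View pics/scene0.png

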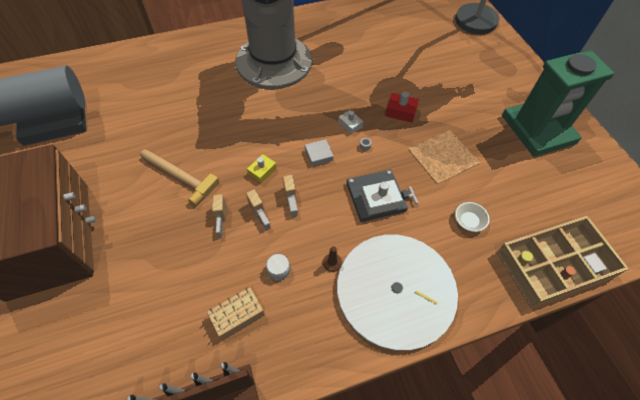

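The top view shows these candidates for the guard: white box with knob on the vice (258,170), a smaller white one (243,290), a red one (173,288) and a yellow one (366,260). I choose the larger white one, on the vice. The gauges are at (347,212), (385,207) and (425,213), the mat at (165,209). I'll check in one crop and take measurements.

```bash
cat > m.py <<'E'
from h import *
im=cv2.imread("pics/top0.png"); d=np.load("top0.npy"); P=cloud("top",d)
cv2.imwrite("pics/crop1.png",cv2.resize(im[145:250,215:445],None,fx=3.4,fy=3.4,interpolation=cv2.INTER_CUBIC))
print("bench z",np.nanmedian(P[300:330,300:340,2]),"mat",np.nanmedian(P[200:220,155:175,2]))
def rect(name,m,z,zplane):
    ok=m
    n,l,s,c=cv2.connectedComponentsWithStats(ok.astype(np.uint8)); 
    for i in range(1,n):
        if s[i,4]>40:
            cs=cv2.findContours((l==i).astype(np.uint8),0,1)[0][0]
            Q=onplane("top",cs.reshape(-1,2),zplane)[:,:2]
            r=cv2.minAreaRect((Q*1000).astype(np.float32))
            print(name,np.round(c[i]),s[i,4],np.round(r[0],1),np.round(r[1],1),round(r[2],1), "z",np.round(np.nanmedian(P[l==i][:,2]),4))
hsv=cv2.cvtColor(im,cv2.COLOR_BGR2HSV)
sub=np.zeros((400,640),bool); sub[150:220,215:300]=1
rect("guardtop",sub&(P[...,2]>.05)&(P[...,2]<.075),0,.056)
rect("guardwhite",sub&(hsv[...,1]<60)&(hsv[...,2]>130),0,.056)
rect("knob",sub&(P[...,2]>.078),0,.09)
rect("bed",sub&(P[...,2]>.012),0,.02)
g=np.zeros((400,640),bool); g[180:240,330:440]=1
rect("handle",g&(P[...,2]>.04),0,.05)
rect("gauge",g&(P[...,2]>.015),0,.028)
g=np.zeros((400,640),bool); g[170:250,125:205]=1
a=hsv[...,:]; print("hsv mat",a[210,165],"wood",a[265,215],a[160,200])
E
python3 m.py
```

```text
bench z -0.00023598454433464518 mat 0.0030088346814420306
guardtop [259. 171.] 842 [583.5 104.6] [80.7 61.7] 85.9 z 0.056
guardwhite [258. 171.] 789 [583.3 104.3] [78.8 60.7] 85.9 z 0.0563
knob [257. 167.] 88 [582.7 103.8] [23.3 20.6] 29.2 z 0.0897
bed [258. 184.] 2840 [561.7 119.7] [149.9 126.4] 85.9 z 0.022
handle [386. 214.] 221 [ 493.  -184.5] [45.2 25. ] 9.9 z 0.0493
handle [345. 220.] 216 [478.4 -94.5] [24.1 45.8] 83.0 z 0.0497
handle [423. 222.] 220 [ 478.1 -268.6] [25.2 46. ] 75.6 z 0.0493
gauge [384. 209.] 376 [ 515.4 -182.3] [91.3 29.6] 9.7 z 0.0471
gauge [346. 213.] 365 [500.7 -98.2] [25.1 91.5] 81.9 z 0.0465
gauge [423. 219.] 347 [ 499.4 -275.9] [29.6 92.6] 75.6 z 0.0472
hsv mat [ 14 162 146] wood [ 13 189 127] [ 13 192 141]
```

View pics/crop1.png

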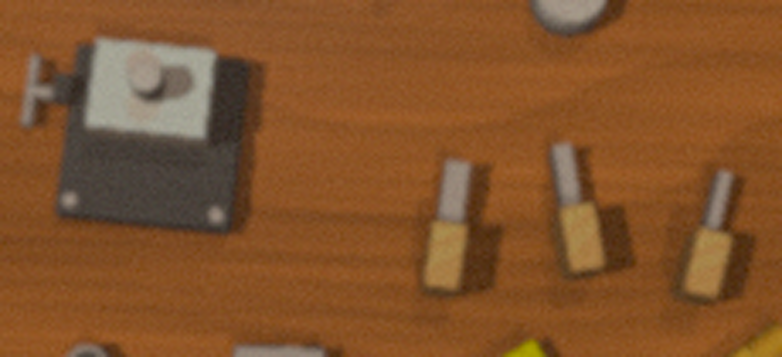

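The crop confirms the choice: the guard is the large white cover with its knob at crop (147,80). The blades get thinner from left to right, with the thick gauge at (455,190), medium at (566,175) and thin at (720,200). Now I'll move the guard.

```bash
cat >> h.py <<'E'
from scipy.spatial.transform import Rotation as Rr
def Q(yaw):
    q=(Rr.from_euler('z',yaw)*Rr.from_euler('x',np.pi)).as_quat(); return [q[3],q[0],q[1],q[2]]
def st(m=""):
    s=env.get_state(); print(m,"t",round(s["time"],2),"tcp",np.round(s["tcp_pos"],4),"F",np.round(s["force"],1),"op",round(s["opening"],4),"gf",np.round(s["gripper_force"],1),"q7",round(s["qpos"][6],2)); return s
E
python3 - <<'E'
from h import *
s=st("start"); print(s["orientation"])
mc=onplane("top",[(134,187),(192,181),(197,235),(138,240)],.003); m=mc.mean(0); print("mat",mc[:,:2],m)
yaw=np.radians(-4.5)
env.reach([.583,.104,.22],Q(yaw)); st()
env.movel([.583,.104,.135],.15); 
env.grip(0.0,40); st("grip")
env.movel([.583,.104,.195],.12); st("lift")
env.movel([m[0],m[1],.195],.25)
print(env.movel([m[0],m[1],.1185],.1,stop_force=6)); st("down")
env.grip(.06); st("open")
env.movel([m[0],m[1],.22],.25)
env.reach([.48,-.1,.22],Q(np.radians(-10))); st("end")
for n in("scene","top"):
    im,d=camera(n); cv2.imwrite(f"pics/{n}1.png",im); np.save(f"{n}1.npy",d)
im=cv2.imread("pics/top1.png"); cv2.imwrite("pics/crop2.png",cv2.resize(im[140:250,120:310],None,fx=4,fy=4,interpolation=cv2.INTER_CUBIC))
E
```

```text
start t 0.1 tcp [0.2331 0.633  0.303 ] F [-0.4  0.2  0.9] op 0.085 gf 0.0 q7 -0.08
[-9.05707864e-05  1.75458606e-01  9.84486447e-01 -8.40016112e-04]
mat [[0.54764474 0.40539385]
 [0.5661811  0.26689681]
 [0.43850496 0.24599964]
 [0.42203488 0.38436561]] [0.49359142 0.32566398 0.003     ]
 t 2.38 tcp [0.583  0.1053 0.2199] F [-0.4  0.9  0.5] op 0.086 gf 0.0 q7 -1.53
grip t 3.71 tcp [0.5831 0.104  0.1354] F [-0.9 -0.2  4.2] op 0.0205 gf 39.0 q7 -1.45
lift t 4.36 tcp [0.5826 0.1042 0.1945] F [ 0.2  1.  -2.2] op 0.0208 gf 39.1 q7 -1.51
True
down t 6.22 tcp [0.4927 0.3249 0.118 ] F [-0.5  0.4  2.5] op 0.0209 gf 40.2 q7 -1.84
open t 6.67 tcp [0.4918 0.3245 0.1174] F [0.6 0.1 0. ] op 0.0602 gf 0.0 q7 -1.84
end t 8.8 tcp [ 0.4806 -0.0988  0.2198] F [0.7 0.5 0.3] op 0.06 gf 0.0 q7 -1.22
```

View pics/crop2.png

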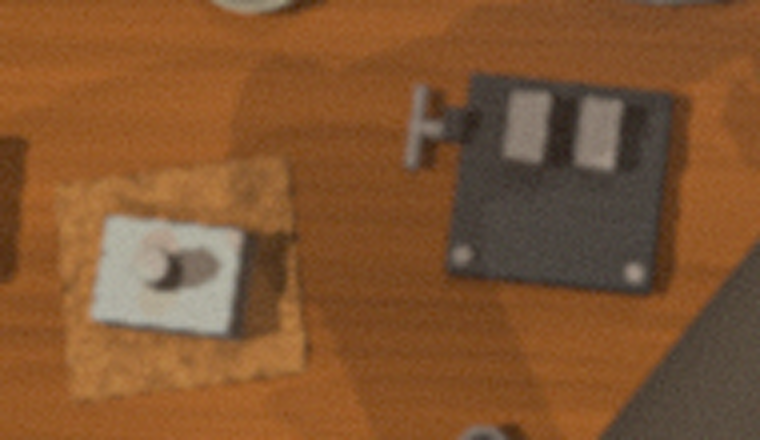

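The guard stands on the mat, at crop (160,275). The moving jaw is at (528,127) and the fixed jaw at (598,133), with a gap of about 6 px between them. Next I'll measure the vice.

```bash
cat > v.py <<'E'
from h import *
for n,box in(("top",(150,215,215,300)),("scene",(165,225,340,425))):
    im=cv2.imread(f"pics/{n}1.png"); d=np.load(f"{n}1.npy"); P=cloud(n,d)
    sub=np.zeros((400,640),bool); sub[box[0]:box[1],box[2]:box[3]]=1
    for nm,m,zp in(("jaw",sub&(P[...,2]>.036)&(P[...,2]<.055),.044),("bed",sub&(P[...,2]>.012)&(P[...,2]<.03),.02)):
        k,l,s,c=cv2.connectedComponentsWithStats(m.astype(np.uint8))
        for i in range(1,k):
            if s[i,4]<60: continue
            cs=cv2.findContours((l==i).astype(np.uint8),0,1)[0][0].reshape(-1,2)
            r=cv2.minAreaRect((onplane(n,cs,zp)[:,:2]*1000).astype(np.float32))
            print(n,nm,np.round(c[i]),s[i,4],np.round(r[0],1),np.round(r[1],1),round(r[2],1),"z",np.round(np.nanmedian(P[l==i][:,2]),4), "cloud",np.round(np.nanmean(P[l==i],0),4))
# gap corners from crop2 (top view, z=.044), crop px->image
c=np.array([(552,93),(543,164),(577,97),(573,167)],float)/4-.375+[120,140]
print(np.round(onplane("top",c,.044)*1000,1))
im=cv2.imread("pics/scene1.png"); cv2.imwrite("pics/crop3.png",cv2.resize(im[160:230,335:425],None,fx=8,fy=8,interpolation=cv2.INTER_CUBIC))
E
python3 v.py
```

```text
top jaw [251. 171.] 173 [584.2 122.9] [22.5 42. ] 86.2 z 0.044 cloud [0.5845 0.1229 0.0438]
top jaw [269. 173.] 173 [582.4  81.7] [39.9 22.8] 1.7 z 0.0435 cloud [0.5816 0.0817 0.0436]
top bed [258. 187.] 2364 [559.2 119.8] [149.6 121.2] 85.8 z 0.0198 cloud [0.554  0.1086 0.0198]
scene jaw [389. 194.] 153 [588.  122.5] [24.4 43.9] 85.4 z 0.0442 cloud [0.5875 0.1226 0.0439]
scene jaw [373. 198.] 156 [585.1  82. ] [24.  44.3] 83.5 z 0.0446 cloud [0.5853 0.0817 0.0441]
scene bed [377. 193.] 1794 [563.5 119.9] [151.3 124.5] 85.9 z 0.0205 cloud [0.563  0.1073 0.0204]
[[604.2 108.9  44. ]
 [562.4 111.9  44. ]
 [602.2  94.4  44. ]
 [561.2  94.7  44. ]]
```

View pics/crop3.png

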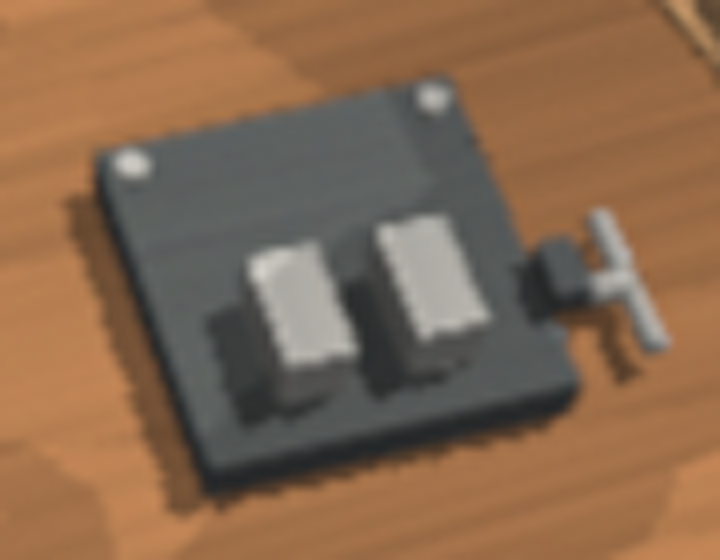

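The vice yaw is about −4.2° and the gap centre is about (0.585, 0.102). Next I'll insert the thin gauge and probe sideways gently to calibrate the gap.

```bash
cat >> h.py <<'E'
VY=np.radians(-4.2); GC=np.array([.585,.1023]); ex=np.array([np.cos(VY),np.sin(VY)]); ey=np.array([-ex[1],ex[0]])
H={"thin":((.4781,-.2686),-14.4),"medium":((.493,-.1845),9.8),"thick":((.4784,-.0945),-7.5)}
def pick(g):
    (x,y),a=H[g]; env.reach([x,y,.17],Q(np.radians(a))); env.grip(.05)
    env.movel([x,y,.087],.15); env.grip(0,40); st("grip "+g); env.movel([x,y,.165],.2)
def over(off=0,dx=0):
    p=GC-.0475*ex+off*ey+dx*ex; env.reach([*p,.165],Q(VY)); st("over"); return p
def back(g):
    (x,y),a=H[g]; env.movel([*env.get_state()["tcp_pos"][:2],.165],.15); env.reach([x,y,.165],Q(np.radians(a)))
    env.movel([x,y,.0875],.12); env.grip(.05); env.movel([x,y,.17],.25); st("back "+g)
E
python3 - <<'E'
from h import *
pick("thin"); p=over()
im,d=camera("scene"); cv2.imwrite("pics/s2.png",im)
env.movel([*p,.142],.15)
print(env.movel([*p,.110],.04,stop_force=8)); s=st("low")
if s["tcp_pos"][2]<.115:
    r=[]
    for sg in(1,-1):
        q=p+sg*.009*ey
        h=env.movel([*q,.110],.02,stop_force=4); s=st(f"side {h}"); r.append((np.array(s["tcp_pos"][:2])-p)@ey)
        env.movel([*p,.110],.03)
    print("lat",r,"gap",r[0]-r[1]+.008)
E
```

```text
grip thin t 10.95 tcp [ 0.4787 -0.269   0.0881] F [-1.1  0.4  7.3] op 0.0235 gf 40.0 q7 -0.78
over t 12.91 tcp [0.5377 0.104  0.165 ] F [-0.  -0.  -1.3] op 0.0237 gf 39.2 q7 -1.4
False
low t 14.21 tcp [0.5378 0.1057 0.1101] F [ 0.  -0.5 -1.9] op 0.0236 gf 39.2 q7 -1.33
side True t 14.56 tcp [0.5376 0.1106 0.1098] F [-0.1  0.1 -1.9] op 0.0238 gf 39.9 q7 -1.34
side True t 15.26 tcp [0.5368 0.0994 0.1096] F [ 1.2  1.3 -0.5] op 0.0237 gf 40.6 q7 -1.32
lat [np.float64(0.004856300273389132), np.float64(-0.006389331358552565)] gap 0.019245631631941696
```

The gap is about 19.2 mm and centred −0.8 mm from my estimate. Next comes the medium gauge, then the thick one.

```bash
python3 - <<'E'
from h import *
env.movel([*(env.get_state()["tcp_pos"][:2]),.165],.15)
back("thin")
pick("medium"); p=over(-.0007); env.movel([*p,.142],.15)
print(env.movel([*p,.109],.04,stop_force=8)); s=st("low medium")
env.dwell(.15)
if s["tcp_pos"][2]<.115:
    back("medium"); pick("thick"); p=over(-.0007); env.movel([*p,.142],.15)
    print(env.movel([*p,.1085],.03,stop_force=8)); st("low thick")
    im,d=camera("scene"); cv2.imwrite("pics/s3.png",im); cv2.imwrite("pics/crop4.png",cv2.resize(im[130:250,190:430],None,fx=3.3,fy=3.3,interpolation=cv2.INTER_CUBIC))
E
```

```text
back thin t 19.47 tcp [ 0.4785 -0.2685  0.1706] F [ 0.2  0.2 -1. ] op 0.05 gf 0.0 q7 -0.86
grip medium t 21.16 tcp [ 0.4937 -0.1848  0.088 ] F [-1.2  0.1  6.1] op 0.0235 gf 39.7 q7 -0.57
over t 22.82 tcp [0.5374 0.1032 0.1646] F [-0.4 -2.1 -2.2] op 0.0238 gf 39.1 q7 -1.4
False
low medium t 24.1 tcp [0.5377 0.1051 0.1092] F [ 0.5 -0.2 -0.9] op 0.0236 gf 39.2 q7 -1.33
back medium t 27.56 tcp [ 0.4933 -0.1843  0.1707] F [-1.3 -0.8  0. ] op 0.0503 gf 0.0 q7 -0.68
grip thick t 29.29 tcp [ 0.479  -0.0946  0.0879] F [-1.4  0.5  7.3] op 0.0237 gf 39.4 q7 -0.95
over t 30.68 tcp [0.5369 0.1041 0.1641] F [ 0.2 -1.3 -0.5] op 0.0235 gf 39.1 q7 -1.39
False
low thick t 32.24 tcp [0.5377 0.1051 0.1087] F [-0.3  1.  -1. ] op 0.0233 gf 39.2 q7 -1.32
```

View pics/crop4.png

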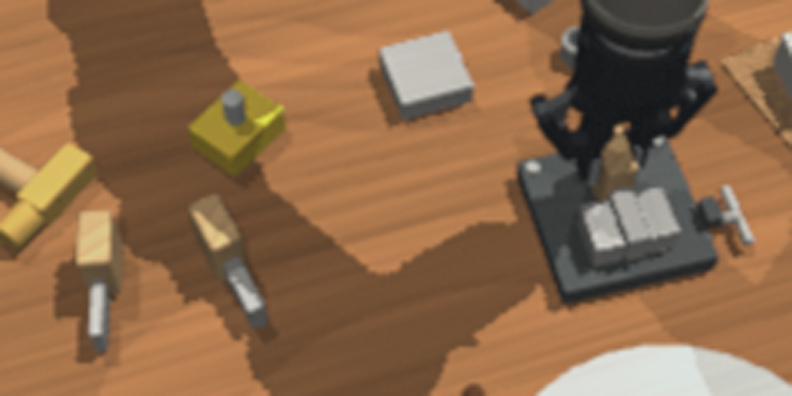

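The thick blade sits in the gap at crop (635,225), with its end flush with the jaws. The other two gauges stand at (97,260) and (228,255). I'll lower it onto the bed, release and check.

```bash
python3 - <<'E'
from h import *
p=env.get_state()["tcp_pos"][:2]
print(env.movel([*p,.1068],.015,stop_force=6)); st("seat")
env.grip(.05); env.movel([*p,.2],.15); st("up")
env.reach([.3,.45,.32],Q(0.2)); env.dwell(.3); st("away")
im,d=camera("scene"); P=cloud("scene",d); cv2.imwrite("pics/crop5.png",cv2.resize(im[130:250,200:480],None,fx=2.8,fy=2.8,interpolation=cv2.INTER_CUBIC))
sub=np.zeros((400,640),bool); sub[150:225,340:425]=1
m=sub&(P[...,2]>.058); print("handle top",m.sum(),np.nanmedian(P[m],0), "near top z",np.nanpercentile(P[m][:,2],[50,90]))
m=sub&(P[...,2]>.0462)&(P[...,2]<.056); print("blade",m.sum(),np.nanmedian(P[m],0))
E
```

```text
True
seat t 32.5 tcp [0.5379 0.105  0.108 ] F [-1.  -0.6  5.7] op 0.0236 gf 39.8 q7 -1.32
up t 33.64 tcp [0.5372 0.1053 0.1994] F [ 0.2  0.1 -0. ] op 0.0497 gf 0.0 q7 -1.43
away t 35.54 tcp [0.3005 0.4496 0.3199] F [ 0.7 -0.6  0.3] op 0.0499 gf 0.0 q7 -2.12
handle top 187 [0.54286549 0.10477282 0.0696732 ] near top z [0.0696732  0.07195205]
blade 183 [0.58139982 0.10134453 0.04840485]
```

View pics/crop5.png

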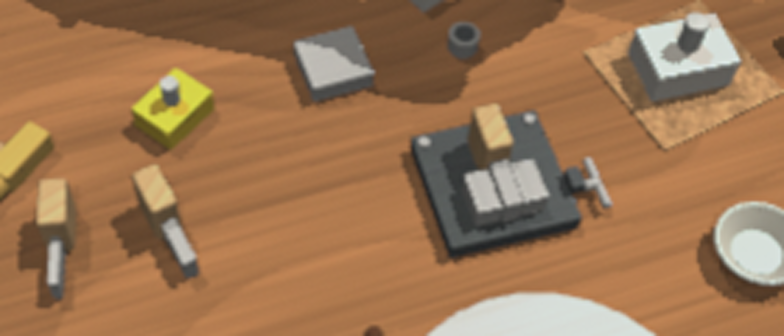

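The thick gauge stands fully down in the jaws at crop (505,170): its handle top reads z = 0.070 and its blade top 0.048. The thin and medium gauges stand at (55,235) and (165,220), and the guard is on the mat at (685,60).

```bash
python3 -c "
from h import *
print(job.job_done())"
```

```text
the job is handed in; nothing more can be done
None
```

I've handed the job in (no verdict was returned): the guard stands on the mat, all three gauges went in (gap about 19.2 mm), the thick one stands fully down in the jaws, and the thin and medium gauges stand back in their places on the bench.

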